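# Walk the heavy drum onto its ring

### The job

The blue steel drum is too heavy to carry, so walk it on its bottom rim into the yellow ring painted just ahead of it: take it by the black handle, tip it onto its left side of the rim (left as seen looking from the drum towards the ring) and swing the right side forward, then tip it onto its right side and swing the left side forward. Leave it standing upright and still inside the ring, without lifting it clear of the table, letting it topple, or disturbing the red drum.

Things in the scene. Friction and masses are not known exactly. Their poses are not given: they have to be found in the camera images.
- drum_blue: Loose blue steel drum, 100 mm across, 92 high, up to 0.92 kg; tipped, it stands on a rim of 49 mm radius. 15 degrees of tip is ample. Origin: centre of underside (z = 0 at start); z up, x forward to the ring (72 to 94 mm off), y left. Amid its flat top an upright black bar handle, 60 along x, 22 thick along y, 92 to 136 above the underside: grip its thickness. Wire ears stick out 12 at left and right.
- ring_mark: Yellow ring painted flat on the table, 136 mm inside and 156 mm outside diameter; no height, drums pass over it freely. Origin at its centre on the table, z up, x within 5 degrees of the drum's starting forward direction.
- drum_red: Bystander: a loose drum of the same shape and size as the blue one but red, same origin. Leave it alone.

How it is judged:
By the outcome, as a careful person would: the job done as asked, in the order asked, and still so for the second after the job is handed in, with the robot touching nothing.
It also fails if it takes over 45 s, if anything falls off the work surface, if the arm or the gripper's body presses on something with over 40 N, if the wrist force passes 120 N, or if a joint passes its speed limit or range.

### The arm

A 6-joint arm with a two-finger parallel gripper is mounted at the origin on the work surface; the furniture and walls round the work are solid. World frame = base frame: x ahead of the robot, y to its left, z up, the work surface at z = 0. Lengths are in m, angles in rad, forces in N, time in s.
With the tool pointing down it reaches from about 0.375 to 0.9 m from the base axis. Payload 3.1 kg.
Tool frame: the origin (TCP) lies midway between the tips of the shut fingers; the grasp point (between the pads) lies 19 mm behind it (manip.grasp_offset is the distance from the TCP to the grasp point, in m); z points along the fingers, y is the line along which they close (so a half turn about z gives the same grasp; the last joint's range is limited). The gripper opens to 85 mm and grips with 20 to 120 N. Pads are 22 mm wide; open, the fingers measure 114 mm over their backs; the gripper's body (76 mm by 85 mm) begins 54 mm behind the grasp point. The pads swing forward as they close: fully open they stand 13 mm farther back than shut.
Start: joints at [-1.522, 0.527, 1.433, -0, 1.181, -0.178], TCP at [0.141, -0.609, 0.206] pointing down, gripper open.
Joint ranges: [-3.08, 3.08], [-0.75, 2.2], [0.22, 2.44], [-1.43, 4.57], [0, 2.65], [-2.85, 2.85]. Speed limits (rad/s): [2.79, 2.79, 3.14, 3.14, 3.14, 3.14].

### API

Orientations are given as a unit quaternion [x, y, z, w].
In Python, from station import sensors, cams, order, manip gives the robot as it stands.
- The arm moves only by the tool move_arm, never from a script. Its argument "targets" is a list of rows, each an object of numbers: "dx", "dy", "dz": the shift along the world's x, y, z normalised to -1 to 1, where 1 is 25 mm; "rx", "ry", "rz": the turn, a rotation vector about the world's x, y, z normalised to -1 to 1, where 1 is 30 degrees. A call has exactly 10 rows; each row shifts and turns the commanded pose from where the row before left it; what a row does not reach is not made up. A row lasts 1/8 s, in which the tool goes at most 62.5 mm and 10.7 degrees, less where a joint would pass 70% of its speed; a pose out of reach is approached as far as the arm can. A call with a number of a shift or a turn outside -1 to 1 is refused whole. A call with a gripper value outside its range is refused whole. "claw" is the opening in per cent of the stroke, from 0 (shut) to 100 (fully open), set as the call begins (left out, the last holds). The fingers move at their own pace and stop on an object; "newtons" is the grip in N (left out, the last holds). Time passes only in rows, so rows that do not move let the fingers close, or fill a call up. It gives the time, the measured TCP pose, the force, the opening and the grip force at its end, in the units of the state.
- sensors.sense(): the state, without advancing time (a new reading comes with each control period).
- cams.snapshot(name): name is "side" or "top"; returns the picture (400x640x3 uint8, red, green, blue); there is no depth.
- cams.camera_model(name): a dict with "fx", "fy", "cx", "cy" (pixels), "extrinsics" (4x4, takes a point from world to camera coordinates). Camera axes: x right, y down, z forward; pixel columns grow to the right and rows downward; lengths in m; the calibration is good to about 2 mm. A picture is of the moment at which its call begins. camera_model takes no time and is no camera call.
- order.sign_off(): hands the job in; it is judged then, once.
The state is a dict: "t": time; "q": joint angles; "qd": joint speeds; "tau": joint torques, N m; "tcp_pos": TCP position; "tool_rot": TCP orientation; "force": force on the tool from outside, world axes, zero at the start; "ft_torque": the same for the moment, N m; "finger_gap": opening from 0.0 (shut) to 1.0 (fully open); "gripper_force": force on a finger pad.
Only numpy, scipy, OpenCV 4.12 (cv2) and the standard library are available. Lean on these libraries where they do the work, as an engineer would, in place of code of your own. Each camera call takes 0.05 s, during which the arm holds its last target. There are 200 camera calls.

## Working session

There is one attempt and no reset: what is moved stays moved. The work goes in short steps, Python scripts to look and compute and a tool call to move; the robot and the scene stay as the last step left them, time stands still between calls to the robot, and variables do not carry over. Pictures are saved under pics/ and viewed, at most 10 in all, crops included, and the job is handed in when it is done.

Besides the shell and the picture viewer there is one more tool, called after "Call:" by a JSON object that holds its "op" and its "data", one argument or row to a line. move_arm: Moves the arm, as the interface text tells. Scaled input: -1 to 1 covers 25 mm each way for a shift and 30 degrees each way for a turn. Its arguments: {"type":"object","properties":{"targets":{"type":"array"},"claw":{"type":"number"},"newtons":{"type":"number"}},"required":["targets"]}

```bash
mkdir -p pics; cat > h.py <<'E'
from station import sensors,cams,order,manip
import numpy as np,cv2
def ray(name,uv,z):
    c=cams.camera_model(name);E=np.array(c['extrinsics']);R=E[:3,:3];t=E[:3,3]
    o=-R.T@t;d=R.T@np.array([(uv[0]-c['cx'])/c['fx'],(uv[1]-c['cy'])/c['fy'],1])
    return o+d*(z-o[2])/d[2]
def proj(name,p):
    c=cams.camera_model(name);q=np.array(c['extrinsics'])@np.r_[p,1]
    return np.array([c['fx']*q[0]/q[2]+c['cx'],c['fy']*q[1]/q[2]+c['cy']])
E
python3 - <<'E'
from h import *
for n in('top','side'):
    im=cams.snapshot(n);cv2.imwrite(f'pics/{n}0.png',im[:,:,::-1])
    E=np.array(cams.camera_model(n)['extrinsics']);print(n,(-E[:3,:3].T@E[:3,3]).round(3),E[2,:3].round(2))
s=sensors.sense();print(s)
E
```

```text
top [ 0.458 -0.014  0.887] [ 0.11 -0.   -0.99]
side [0.463 0.696 0.524] [ 0.11 -0.81 -0.57]
{'t': 0.1, 'q': array([-1.52146552e+00,  5.28387181e-01,  1.43379414e+00,  1.71542729e-05,
        1.18138960e+00, -1.78492698e-01]), 'qd': array([ 1.22729590e-03, -3.49417738e-03, -3.34683822e-03,  1.56601684e-03,
       -6.16351541e-05,  9.34999293e-04]), 'tau': array([-5.38512068e-04, -4.43306208e+01, -1.78586555e+01, -2.18144023e-04,
        3.81476479e-03, -7.70145419e-06]), 'tcp_pos': array([ 0.14116432, -0.60813231,  0.20551658]), 'tool_rot': array([ 9.93518954e-01,  1.13662262e-01,  7.17500209e-05, -9.86559539e-04]), 'force': array([ 0.13915054,  0.39396251, -0.02698223]), 'ft_torque': array([0.02078597, 0.02122278, 0.04271752]), 'gripper_force': 0.0, 'finger_gap': 1.000249698121488}
```

View pics/top0.png

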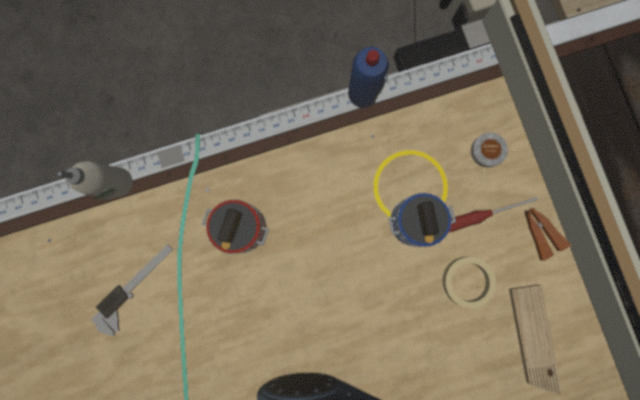

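View pics/side0.png

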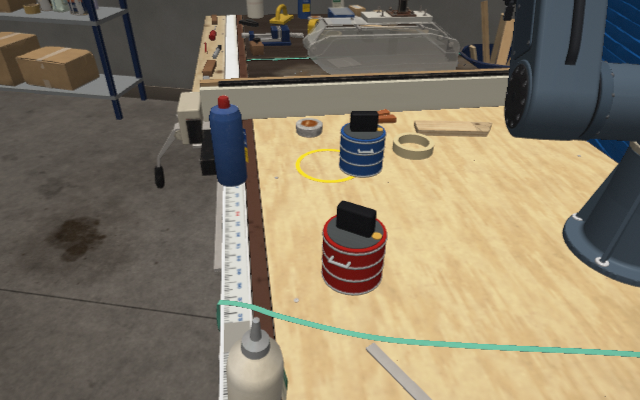

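The top view shows the blue drum near (422,220) with its handle at (428,218), the ring at (411,186) and the red drum at (236,226). The side view agrees: blue handle (364,121), ring (330,165).

```bash
cat >> h.py <<'E'
def measure(tag=None,ring=False):
    im=cams.snapshot('top');
    if tag: cv2.imwrite(f'pics/{tag}.png',im[:,:,::-1])
    hsv=cv2.cvtColor(im,cv2.COLOR_RGB2HSV);out={}
    if ring:
        m=cv2.inRange(hsv,(24,150,120),(34,255,255));m[:, :340]=0;m[:,460:]=0;m[:140]=0;m[217:]=0
        p=np.argwhere(m)[:,::-1];w=np.array([ray('top',q,0)[:2] for q in p])
        A=np.c_[2*w,np.ones(len(w))];s=np.linalg.lstsq(A,(w**2).sum(1),rcond=None)[0]
        out['ring']=(s[:2].round(4),np.sqrt(s[2]+s[0]**2+s[1]**2).round(4),len(w))
    return im,hsv,out
E
python3 - <<'E'
from h import *
im,hsv,o=measure(ring=True);print(o)
crop=im[180:260,380:470]
for name,(x0,x1) in dict(blue=(385,465),red=(195,280)).items():
    g=im.max(2).copy();sub=g[190:262,x0:x1]
    m=(sub<45).astype(np.uint8);n,l,st,c=cv2.connectedComponentsWithStats(m)
    k=1+st[1:,4].argmax();pts=np.argwhere(l==k)[:,::-1]+[x0,190]
    r=cv2.minAreaRect(pts.astype(np.float32));print(name,st[k],r)
    w=np.array([ray('top',q,.136)[:2] for q in cv2.boxPoints(r)]);print(w.round(3))
    mb=cv2.inRange(hsv,(95,110,40),(125,255,255)) if name=='blue' else cv2.inRange(hsv,(0,130,60),(8,255,255))|cv2.inRange(hsv,(172,130,60),(180,255,255))
    mm=np.zeros_like(mb);mm[190:262,x0:x1]=mb[190:262,x0:x1]
    h=cv2.convexHull(np.argwhere(mm)[:,::-1].astype(np.int32));e=cv2.fitEllipse(h);print(e,ray('top',e[0],.092).round(3),ray('top',e[0],.046).round(3))
cv2.imwrite('pics/crop.png',cv2.resize(im[140:260,360:480],(600,600),interpolation=2)[:,:,::-1])
E
```

```text
{'ring': (array([ 0.5744, -0.1987]), np.float64(0.0732), 636)}
blue [34 18  9 27 68] ((422.97064208984375, 220.8823699951172), (26.436382293701172, 4.850712299346924), 75.96376037597656)
[[ 0.517 -0.182]
 [ 0.519 -0.191]
 [ 0.474 -0.201]
 [ 0.472 -0.193]]
((423.8052673339844, 219.5323028564453), (50.19391632080078, 51.57477569580078), 122.33224487304688) [ 0.5   -0.204  0.092] [ 0.503 -0.215  0.046]
red [39 37  3  2  3] ((235.0, 227.0), (1.4142134189605713, 1.4142134189605713), 45.0)
[[0.483 0.139]
 [0.485 0.137]
 [0.483 0.136]
 [0.481 0.137]]
((232.78680419921875, 226.15805053710938), (51.73424530029297, 52.96708297729492), 60.90433120727539) [0.486 0.15  0.092] [0.487 0.16  0.046]
```

View pics/crop.png

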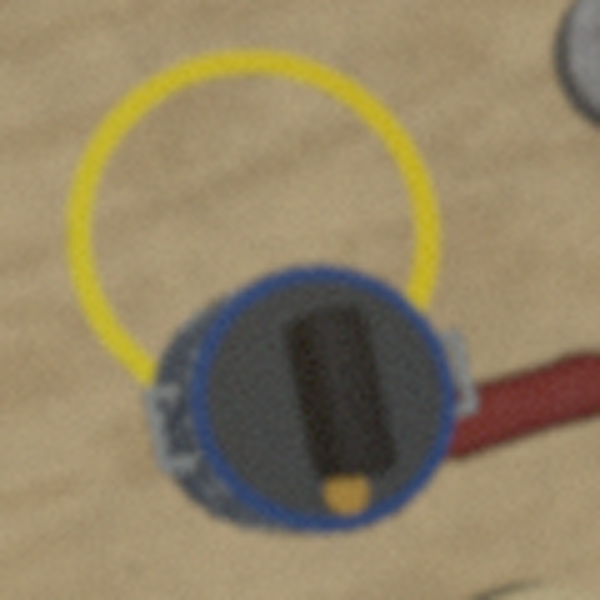

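The crop shows the drum's top disc centred near (424.6,219.6), with the handle running from about (431,234) to (425,202). The yellow dot marks its back end.

```bash
python3 - <<'E'
from h import *
C=lambda u,v:(360+u/5,140+v/5)
top=ray('top',C(323,398),.092);print('topdisc',top.round(4))
ed=[ray('top',C(*p),.092)[:2] for p in((191,398),(455,398),(323,265),(323,531))];print(np.round(ed,3))
fr=ray('top',C(362,305),.136);br=ray('top',C(392,465),.136);d=(fr-br)[:2];print('right edge',fr.round(4),br.round(4),np.linalg.norm(d),np.degrees(np.arctan2(d[1],d[0])))
fl=ray('top',C(288,318),.092);bl=ray('top',C(320,480),.092);d=(fl-bl)[:2];print('left edge',fl.round(4),bl.round(4),np.linalg.norm(d),np.degrees(np.arctan2(d[1],d[0])))
ring=np.array([.5744,-.1987]);v=ring-top[:2];print(v,np.linalg.norm(v),np.degrees(np.arctan2(v[1],v[0])))
# red
print('red px',proj('top',[.487,.15,.092]))
# side: handle top
im=cams.snapshot('side');g=im.max(2);m=np.zeros(g.shape,np.uint8);m[105:135,340:390]=(g[105:135,340:390]<45)
x,y,w,h=cv2.boundingRect(m);print(x,y,w,h,ray('side',(x,y),.136),ray('side',(x+w,y),.136),proj('side',[top[0],top[1],.136]))
print(manip.grasp_offset)
E
```

```text
topdisc [ 0.5002 -0.2054  0.092 ]
[[ 0.5   -0.156]
 [ 0.5   -0.254]
 [ 0.55  -0.206]
 [ 0.451 -0.204]]
right edge [ 0.5307 -0.2092  0.136 ] [ 0.4745 -0.2185  0.136 ] 0.05693229733474976 9.381156310763863
left edge [ 0.5299 -0.1929  0.092 ] [ 0.4698 -0.2036  0.092 ] 0.06105846891879145 10.15469550089855
[0.07423046 0.00665812] 0.07452846013103583 5.125446427580845
red px [232.9445406  225.54518194]
350 111 28 21 [ 0.53214335 -0.19480465  0.136     ] [ 0.47291651 -0.20690615  0.136     ] [365.2790661 110.2523413]
0.0187
```

Call:
{"op": "move_arm", "data": {
  "targets": [
    {"dx": 0.72,"dy": 0.8,"rz": -0.01},
    {"dx": 0.72,"dy": 0.8,"rz": -0.01},
    {"dx": 0.72,"dy": 0.8,"rz": -0.01},
    {"dx": 0.72,"dy": 0.8,"rz": -0.01},
    {"dx": 0.72,"dy": 0.8,"rz": -0.01},
    {"dx": 0.72,"dy": 0.8,"rz": -0.01},
    {"dx": 0.72,"dy": 0.8,"rz": -0.01},
    {"dx": 0.72,"dy": 0.8,"rz": -0.01},
    {"dx": 0.72,"dy": 0.8,"rz": -0.01},
    {"dx": 0.72,"dy": 0.8,"rz": -0.01}
  ],
  "claw": 100
}}

```text
schema error: expected keys dx, dy, dz, rx, ry, rz
```

Call:
{"op": "move_arm", "data": {
  "targets": [
    {"dx": 0.72,"dy": 0.8},
    {"dx": 0.72,"dy": 0.8},
    {"dx": 0.72,"dy": 0.8},
    {"dx": 0.72,"dy": 0.8},
    {"dx": 0.72,"dy": 0.8},
    {"dx": 0.72,"dy": 0.8},
    {"dx": 0.72,"dy": 0.8},
    {"dx": 0.72,"dy": 0.8},
    {"dx": 0.72,"dy": 0.84},
    {"dx": 0.72,"dy": 0.84}
  ]
}}

```text
schema error: expected keys dx, dy, dz, rx, ry, rz
```

Call:
{"op": "move_arm", "data": {
  "targets": [
    {"dx": 0.72,"dy": 0.8,"dz": 0,"rx": 0,"ry": 0,"rz": -0.01},
    {"dx": 0.72,"dy": 0.8,"dz": 0,"rx": 0,"ry": 0,"rz": -0.01},
    {"dx": 0.72,"dy": 0.8,"dz": 0,"rx": 0,"ry": 0,"rz": -0.01},
    {"dx": 0.72,"dy": 0.8,"dz": 0,"rx": 0,"ry": 0,"rz": -0.01},
    {"dx": 0.72,"dy": 0.8,"dz": 0,"rx": 0,"ry": 0,"rz": -0.01},
    {"dx": 0.72,"dy": 0.8,"dz": 0,"rx": 0,"ry": 0,"rz": -0.01},
    {"dx": 0.72,"dy": 0.8,"dz": 0,"rx": 0,"ry": 0,"rz": -0.01},
    {"dx": 0.72,"dy": 0.8,"dz": 0,"rx": 0,"ry": 0,"rz": -0.01},
    {"dx": 0.72,"dy": 0.8,"dz": 0,"rx": 0,"ry": 0,"rz": -0.01},
    {"dx": 0.72,"dy": 0.8,"dz": 0,"rx": 0,"ry": 0,"rz": -0.01}
  ],
  "claw": 100
}}

```text
t: 1.45
tcp_pos: [0.3217, -0.408, 0.2063]
tool_rot: [0.996, 0.087, -0.0, -0.0]
force: [-0.1, -0.5, 0.7]
finger_gap: 0.998
gripper_force: 0.0
```

Call:
{"op": "move_arm", "data": {
  "targets": [
    {"dx": 0.72,"dy": 0.8,"dz": 0,"rx": 0,"ry": 0,"rz": 0},
    {"dx": 0.72,"dy": 0.8,"dz": 0,"rx": 0,"ry": 0,"rz": 0},
    {"dx": 0.72,"dy": 0.8,"dz": 0,"rx": 0,"ry": 0,"rz": 0},
    {"dx": 0.72,"dy": 0.8,"dz": 0,"rx": 0,"ry": 0,"rz": 0},
    {"dx": 0.72,"dy": 0.8,"dz": 0,"rx": 0,"ry": 0,"rz": 0},
    {"dx": 0.72,"dy": 0.8,"dz": 0,"rx": 0,"ry": 0,"rz": 0},
    {"dx": 0.72,"dy": 0.8,"dz": 0,"rx": 0,"ry": 0,"rz": 0},
    {"dx": 0.72,"dy": 0.8,"dz": 0,"rx": 0,"ry": 0,"rz": 0},
    {"dx": 0.72,"dy": 0.84,"dz": 0,"rx": 0,"ry": 0,"rz": 0},
    {"dx": 0.72,"dy": 0.84,"dz": 0,"rx": 0,"ry": 0,"rz": 0}
  ]
}}

```text
t: 2.7
tcp_pos: [0.5016, -0.2061, 0.2063]
tool_rot: [0.996, 0.088, -0.0, -0.0]
force: [0.3, -0.1, -0.7]
finger_gap: 1.0
gripper_force: 0.0
```

Call:
{"op": "move_arm", "data": {
  "targets": [
    {"dx": 0,"dy": 0,"dz": -0.5,"rx": 0,"ry": 0,"rz": 0},
    {"dx": 0,"dy": 0,"dz": -0.5,"rx": 0,"ry": 0,"rz": 0},
    {"dx": 0,"dy": 0,"dz": -0.5,"rx": 0,"ry": 0,"rz": 0},
    {"dx": 0,"dy": 0,"dz": -0.5,"rx": 0,"ry": 0,"rz": 0},
    {"dx": 0,"dy": 0,"dz": -0.5,"rx": 0,"ry": 0,"rz": 0},
    {"dx": 0,"dy": 0,"dz": -0.5,"rx": 0,"ry": 0,"rz": 0},
    {"dx": 0,"dy": 0,"dz": -0.5,"rx": 0,"ry": 0,"rz": 0},
    {"dx": 0,"dy": 0,"dz": -0.5,"rx": 0,"ry": 0,"rz": 0},
    {"dx": 0,"dy": 0,"dz": -0.3,"rx": 0,"ry": 0,"rz": 0},
    {"dx": 0,"dy": 0,"dz": 0,"rx": 0,"ry": 0,"rz": 0}
  ]
}}

```text
t: 3.95
tcp_pos: [0.5009, -0.2066, 0.0982]
tool_rot: [0.996, 0.088, -0.0, -0.0]
force: [-0.4, 0.1, 0.1]
finger_gap: 1.002
gripper_force: 0.0
```

Call:
{"op": "move_arm", "data": {
  "targets": [
    {"dx": 0,"dy": 0,"dz": 0,"rx": 0,"ry": 0,"rz": 0},
    {"dx": 0,"dy": 0,"dz": 0,"rx": 0,"ry": 0,"rz": 0},
    {"dx": 0,"dy": 0,"dz": 0,"rx": 0,"ry": 0,"rz": 0},
    {"dx": 0,"dy": 0,"dz": 0,"rx": 0,"ry": 0,"rz": 0},
    {"dx": 0,"dy": 0,"dz": 0,"rx": 0,"ry": 0,"rz": 0},
    {"dx": 0,"dy": 0,"dz": 0,"rx": 0,"ry": 0,"rz": 0},
    {"dx": 0,"dy": 0,"dz": 0,"rx": 0,"ry": 0,"rz": 0},
    {"dx": 0,"dy": 0,"dz": 0,"rx": 0,"ry": 0,"rz": 0},
    {"dx": 0,"dy": 0,"dz": 0,"rx": 0,"ry": 0,"rz": 0},
    {"dx": 0,"dy": 0,"dz": 0,"rx": 0,"ry": 0,"rz": 0}
  ],
  "claw": 0,
  "newtons": 70
}}

```text
t: 5.2
tcp_pos: [0.5012, -0.2061, 0.0994]
tool_rot: [0.996, 0.088, 0.0, -0.0]
force: [0.2, 3.9, 5.9]
finger_gap: 0.231
gripper_force: 70.8
```

```bash
cat > plan.py <<'E'
# plan.py x y yaw_deg zt sweeps: TCP trajectory about the rim contact; prints rows
import sys,numpy as np
from scipy.spatial.transform import Rotation as R
r=.049
def pose(yaw,tip,P,side,h):
    # side +1: standing on left rim. P=contact point, h=TCP height above underside, tip>=0
    Rm=R.from_euler('z',yaw)*R.from_euler('x',-side*tip)
    return P+Rm.apply([0,-side*r,h]),Rm
def swing(c,yaw0,yaw1,side,tip,h,nt,ns,nd):
    P=np.r_[c,0]+R.from_euler('z',yaw0).apply([0,side*r,0])
    sm=lambda n:(1-np.cos(np.pi*np.arange(1,n+1)/n))/2
    ks=[(yaw0,0)]+[(yaw0,tip*s) for s in sm(nt)]+[(yaw0+(yaw1-yaw0)*s,tip) for s in sm(ns)]+[(yaw1,tip*(1-s)) for s in sm(nd)]
    ps=[pose(y,t,P,side,h) for y,t in ks]; rows=[]
    for (a,A),(b,B) in zip(ps,ps[1:]):
        rows.append(np.r_[(b-a)/.025,np.degrees((B*A.inv()).as_rotvec())/30])
    c1=P-R.from_euler('z',yaw1).apply([0,side*r,0]);return np.array(rows),c1[:2]
def show(rows):
    err=np.zeros(6)
    for i,w in enumerate(rows):
        q=np.round(w+err,2);err+=w-q;print(i+1,*q)
E
python3 - <<'E'
from plan import *
d=np.radians
c=np.array([.5016,-.2061]);y=10.
for side,y1 in((1,y+17),(-1,y-26),(1,y+2)):
    rows,c2=swing(c,d(y if side==1 and y1>y+10 else (y+17 if side==-1 else y-26)),d(y1),side,d(13),.099,5,9 if side==1 else 15,6 if side==1 else 10);
    print(side,c2,abs(rows).max(0).round(2));c=c2
    if y1==y+17: show(rows)
E
```

```text
1 [ 0.51533677 -0.20150374] [0.11 0.29 0.11 0.13 0.05 0.1 ]
1 -0.01 0.08 0.04 -0.04 -0.01 0.0
2 -0.04 0.23 0.1 -0.11 -0.02 -0.0
3 -0.06 0.29 0.11 -0.13 -0.02 -0.0
4 -0.04 0.24 0.07 -0.11 -0.02 -0.0
5 -0.01 0.09 0.02 -0.04 -0.01 -0.0
6 0.01 -0.0 -0.0 0.0 0.0 0.02
7 0.02 0.0 -0.0 0.0 0.0 0.05
8 0.04 0.01 -0.0 0.0 0.0 0.07
9 0.05 0.02 -0.0 0.0 0.0 0.09
10 0.05 0.01 -0.0 0.0 0.0 0.1
11 0.04 0.02 -0.0 0.0 0.0 0.09
12 0.04 0.02 -0.0 0.0 0.0 0.08
13 0.02 0.01 -0.0 0.0 0.0 0.05
14 0.01 0.0 -0.0 0.0 0.0 0.02
15 0.03 -0.06 -0.02 0.03 0.02 -0.0
16 0.08 -0.15 -0.05 0.07 0.03 -0.0
17 0.11 -0.22 -0.07 0.1 0.05 -0.0
18 0.11 -0.2 -0.1 0.09 0.05 -0.0
19 0.07 -0.15 -0.07 0.07 0.04 -0.0
20 0.03 -0.06 -0.03 0.03 0.01 -0.0
-1 [ 0.55108854 -0.19806124] [0.13 0.26 0.11 0.12 0.06 0.15]
1 [ 0.57478244 -0.19888865] [0.09 0.28 0.11 0.13 0.04 0.16]
```

```bash
python3 - <<'E'
from plan import *
d=np.radians
c=np.array([.5014,-.2061]);a=[10,30,-15,10]
for i,(side,n) in enumerate(((1,(5,9,6)),(-1,(6,17,7)),(1,(5,10,5)))):
    rows,c=swing(c,d(a[i]),d(a[i+1]),side,d(13),.099,*n);print(side,c)
    if i==0:show(rows)
E
```

```text
1 [ 0.51739124 -0.20027966]
1 -0.01 0.08 0.04 -0.04 -0.01 0.0
2 -0.04 0.23 0.1 -0.11 -0.02 -0.0
3 -0.06 0.29 0.11 -0.13 -0.02 -0.0
4 -0.04 0.24 0.07 -0.11 -0.02 -0.0
5 -0.01 0.09 0.02 -0.04 -0.01 -0.0
6 0.01 -0.0 -0.0 0.0 0.0 0.02
7 0.03 0.0 -0.0 0.0 0.0 0.06
8 0.04 0.02 -0.0 0.0 0.0 0.09
9 0.06 0.01 -0.0 0.0 0.0 0.11
10 0.06 0.02 -0.0 0.0 0.0 0.11
11 0.05 0.03 -0.0 0.0 0.0 0.11
12 0.04 0.02 -0.0 0.0 0.0 0.09
13 0.03 0.01 -0.0 0.0 0.0 0.06
14 0.01 0.01 -0.0 0.0 0.0 0.02
15 0.03 -0.06 -0.02 0.03 0.02 -0.0
16 0.09 -0.15 -0.05 0.07 0.04 -0.0
17 0.12 -0.21 -0.07 0.09 0.05 -0.0
18 0.12 -0.2 -0.1 0.09 0.06 -0.0
19 0.08 -0.14 -0.07 0.07 0.04 -0.0
20 0.03 -0.06 -0.03 0.03 0.01 -0.0
-1 [ 0.55457337 -0.19538454]
1 [ 0.57576427 -0.19630976]
```

Call:
{"op": "move_arm", "data": {
  "targets": [
    {"dx": -0.01,"dy": 0.08,"dz": 0.04,"rx": -0.04,"ry": -0.01,"rz": 0},
    {"dx": -0.04,"dy": 0.23,"dz": 0.1,"rx": -0.11,"ry": -0.02,"rz": 0},
    {"dx": -0.06,"dy": 0.29,"dz": 0.11,"rx": -0.13,"ry": -0.02,"rz": 0},
    {"dx": -0.04,"dy": 0.24,"dz": 0.07,"rx": -0.11,"ry": -0.02,"rz": 0},
    {"dx": -0.01,"dy": 0.09,"dz": 0.02,"rx": -0.04,"ry": -0.01,"rz": 0},
    {"dx": 0.01,"dy": 0,"dz": 0,"rx": 0,"ry": 0,"rz": 0.02},
    {"dx": 0.03,"dy": 0,"dz": 0,"rx": 0,"ry": 0,"rz": 0.06},
    {"dx": 0.04,"dy": 0.02,"dz": 0,"rx": 0,"ry": 0,"rz": 0.09},
    {"dx": 0.06,"dy": 0.01,"dz": 0,"rx": 0,"ry": 0,"rz": 0.11},
    {"dx": 0.06,"dy": 0.02,"dz": 0,"rx": 0,"ry": 0,"rz": 0.11}
  ]
}}

```text
t: 6.45
tcp_pos: [0.5021, -0.1825, 0.1071]
tool_rot: [0.976, 0.188, 0.023, 0.112]
force: [0.3, -0.6, -2.2]
finger_gap: 0.235
gripper_force: 69.8
```

```bash
python3 - <<'E'
from h import *
im=cams.snapshot('side');t=cams.snapshot('top')
a=cv2.resize(im[80:220,270:450],(540,420),interpolation=2)
cv2.imwrite('pics/s1.png',a[:,:,::-1]);print(sensors.sense()['force'],sensors.sense()['ft_torque'])
E
```

```text
[ 1.25469833  0.41707496 -3.66280394] [ 0.38001322 -0.00914262 -0.02991745]
```

View pics/s1.png

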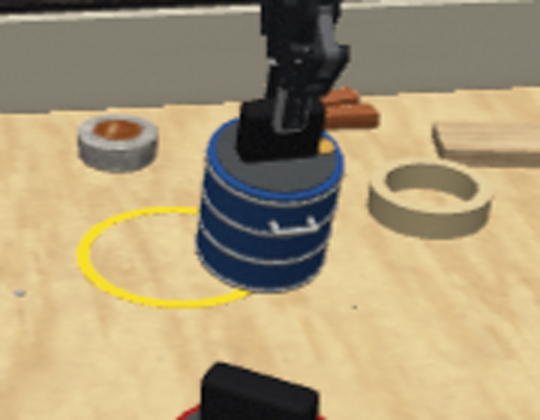

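The side crop shows the drum tipped towards the camera (its left) with the handle held, and the left rim still on the table near (262,288). I'll go on.

Call:
{"op": "move_arm", "data": {
  "targets": [
    {"dx": 0.05,"dy": 0.03,"dz": 0,"rx": 0,"ry": 0,"rz": 0.11},
    {"dx": 0.04,"dy": 0.02,"dz": 0,"rx": 0,"ry": 0,"rz": 0.09},
    {"dx": 0.03,"dy": 0.01,"dz": 0,"rx": 0,"ry": 0,"rz": 0.06},
    {"dx": 0.01,"dy": 0.01,"dz": 0,"rx": 0,"ry": 0,"rz": 0.02},
    {"dx": 0.03,"dy": -0.06,"dz": -0.02,"rx": 0.03,"ry": 0.02,"rz": 0},
    {"dx": 0.09,"dy": -0.15,"dz": -0.05,"rx": 0.07,"ry": 0.04,"rz": 0},
    {"dx": 0.12,"dy": -0.21,"dz": -0.07,"rx": 0.09,"ry": 0.05,"rz": 0},
    {"dx": 0.12,"dy": -0.2,"dz": -0.1,"rx": 0.09,"ry": 0.06,"rz": 0},
    {"dx": 0.08,"dy": -0.14,"dz": -0.07,"rx": 0.07,"ry": 0.04,"rz": 0},
    {"dx": 0.03,"dy": -0.06,"dz": -0.03,"rx": 0.03,"ry": 0.01,"rz": 0}
  ]
}}

```text
t: 7.8
tcp_pos: [0.5168, -0.2006, 0.0995]
tool_rot: [0.966, 0.26, 0.0, -0.003]
force: [-2.5, 4.9, 11.4]
finger_gap: 0.236
gripper_force: 71.5
```

```bash
python3 - <<'E'
from h import *
from plan import *
d=np.radians;s=sensors.sense();print(s['tcp_pos'].round(4),s['force'],R.from_quat(s['tool_rot']).as_matrix().round(3)[:,0:3:2])
im=cams.snapshot('top');cv2.imwrite('pics/t1.png',im[:,:,::-1])
rows,c=swing(np.array([.5174,-.2003]),d(30),d(-15),-1,d(13),.099,6,17,7);print(c);show(rows)
E
```

```text
[ 0.5168 -0.2006  0.0995] [-2.5355312   4.90947744 11.42715711] [[ 0.865 -0.001]
 [ 0.501  0.006]
 [ 0.002 -1.   ]]
[ 0.55458213 -0.19540488]
1 0.03 -0.05 0.03 0.03 0.01 0.0
2 0.08 -0.15 0.07 0.06 0.04 -0.0
3 0.12 -0.2 0.1 0.1 0.06 0.0
4 0.12 -0.21 0.07 0.09 0.05 0.0
5 0.09 -0.15 0.05 0.07 0.04 0.0
6 0.03 -0.05 0.02 0.03 0.02 0.0
7 0.01 -0.0 -0.0 -0.0 -0.0 -0.01
8 0.01 0.01 -0.0 -0.0 -0.0 -0.04
9 0.03 0.01 -0.0 -0.0 -0.0 -0.06
10 0.04 0.02 -0.0 -0.0 -0.0 -0.09
11 0.05 0.02 -0.0 -0.0 -0.0 -0.1
12 0.06 0.02 -0.0 -0.0 -0.0 -0.12
13 0.07 0.02 -0.0 -0.0 -0.0 -0.12
14 0.07 0.02 -0.0 -0.0 -0.0 -0.14
15 0.07 0.01 -0.0 -0.0 -0.0 -0.14
16 0.08 0.0 -0.0 -0.0 -0.0 -0.14
17 0.06 0.0 -0.0 -0.0 -0.0 -0.12
18 0.07 -0.0 -0.0 -0.0 -0.0 -0.12
19 0.05 -0.01 -0.0 -0.0 -0.0 -0.1
20 0.05 -0.01 -0.0 -0.0 -0.0 -0.09
21 0.03 -0.01 -0.0 -0.0 -0.0 -0.06
22 0.02 -0.0 -0.0 -0.0 -0.0 -0.04
23 0.0 -0.0 -0.0 -0.0 -0.0 -0.01
24 0.02 0.04 -0.01 -0.03 0.0 0.0
25 0.03 0.13 -0.04 -0.05 0.02 0.0
26 0.05 0.19 -0.06 -0.09 0.02 0.0
27 0.06 0.2 -0.07 -0.09 0.03 0.0
28 0.04 0.18 -0.08 -0.08 0.02 0.0
29 0.04 0.12 -0.06 -0.06 0.01 0.0
30 0.01 0.05 -0.02 -0.02 0.01 0.0
```

Call:
{"op": "move_arm", "data": {
  "targets": [
    {"dx": 0.03,"dy": -0.05,"dz": 0.03,"rx": 0.03,"ry": 0.01,"rz": 0},
    {"dx": 0.08,"dy": -0.15,"dz": 0.07,"rx": 0.06,"ry": 0.04,"rz": 0},
    {"dx": 0.12,"dy": -0.2,"dz": 0.1,"rx": 0.1,"ry": 0.06,"rz": 0},
    {"dx": 0.12,"dy": -0.21,"dz": 0.07,"rx": 0.09,"ry": 0.05,"rz": 0},
    {"dx": 0.09,"dy": -0.15,"dz": 0.05,"rx": 0.07,"ry": 0.04,"rz": 0},
    {"dx": 0.03,"dy": -0.05,"dz": 0.02,"rx": 0.03,"ry": 0.02,"rz": 0},
    {"dx": 0.01,"dy": 0,"dz": 0,"rx": 0,"ry": 0,"rz": -0.01},
    {"dx": 0.01,"dy": 0.01,"dz": 0,"rx": 0,"ry": 0,"rz": -0.04},
    {"dx": 0.03,"dy": 0.01,"dz": 0,"rx": 0,"ry": 0,"rz": -0.06},
    {"dx": 0.04,"dy": 0.02,"dz": 0,"rx": 0,"ry": 0,"rz": -0.09}
  ]
}}

```text
t: 9.1
tcp_pos: [0.5312, -0.2201, 0.1075]
tool_rot: [0.972, 0.207, -0.023, -0.113]
force: [-2.3, 0.4, 2.7]
finger_gap: 0.239
gripper_force: 70.4
```

Call:
{"op": "move_arm", "data": {
  "targets": [
    {"dx": 0.05,"dy": 0.02,"dz": 0,"rx": 0,"ry": 0,"rz": -0.1},
    {"dx": 0.06,"dy": 0.02,"dz": 0,"rx": 0,"ry": 0,"rz": -0.12},
    {"dx": 0.07,"dy": 0.02,"dz": 0,"rx": 0,"ry": 0,"rz": -0.12},
    {"dx": 0.07,"dy": 0.02,"dz": 0,"rx": 0,"ry": 0,"rz": -0.14},
    {"dx": 0.07,"dy": 0.01,"dz": 0,"rx": 0,"ry": 0,"rz": -0.14},
    {"dx": 0.08,"dy": 0,"dz": 0,"rx": 0,"ry": 0,"rz": -0.14},
    {"dx": 0.06,"dy": 0,"dz": 0,"rx": 0,"ry": 0,"rz": -0.12},
    {"dx": 0.07,"dy": 0,"dz": 0,"rx": 0,"ry": 0,"rz": -0.12},
    {"dx": 0.05,"dy": -0.01,"dz": 0,"rx": 0,"ry": 0,"rz": -0.1},
    {"dx": 0.05,"dy": -0.01,"dz": 0,"rx": 0,"ry": 0,"rz": -0.09}
  ]
}}

```text
t: 10.35
tcp_pos: [0.5471, -0.219, 0.1075]
tool_rot: [0.988, -0.101, 0.013, -0.114]
force: [-0.9, 1.2, 2.1]
finger_gap: 0.236
gripper_force: 70.3
```

```bash
python3 - <<'E'
from h import *
im=cams.snapshot('side')
cv2.imwrite('pics/s2.png',cv2.resize(im[80:220,270:450],(540,420),interpolation=2)[:,:,::-1])
E
```

```text
(no output)
```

View pics/s2.png

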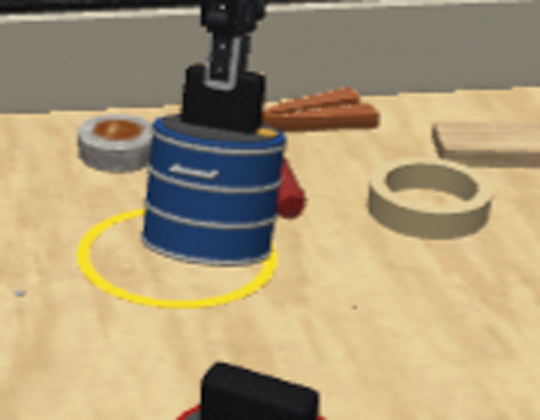

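The crop shows the drum tipped away onto its right rim, its left side swung forward over the ring, and the screwdriver at (290,195) untouched.

Call:
{"op": "move_arm", "data": {
  "targets": [
    {"dx": 0.03,"dy": -0.01,"dz": 0,"rx": 0,"ry": 0,"rz": -0.06},
    {"dx": 0.02,"dy": 0,"dz": 0,"rx": 0,"ry": 0,"rz": -0.04},
    {"dx": 0,"dy": 0,"dz": 0,"rx": 0,"ry": 0,"rz": -0.01},
    {"dx": 0.02,"dy": 0.04,"dz": -0.01,"rx": -0.03,"ry": 0,"rz": 0},
    {"dx": 0.03,"dy": 0.13,"dz": -0.04,"rx": -0.05,"ry": 0.02,"rz": 0},
    {"dx": 0.05,"dy": 0.19,"dz": -0.06,"rx": -0.09,"ry": 0.02,"rz": 0},
    {"dx": 0.06,"dy": 0.2,"dz": -0.07,"rx": -0.09,"ry": 0.03,"rz": 0},
    {"dx": 0.04,"dy": 0.18,"dz": -0.08,"rx": -0.08,"ry": 0.02,"rz": 0},
    {"dx": 0.04,"dy": 0.12,"dz": -0.06,"rx": -0.06,"ry": 0.01,"rz": 0},
    {"dx": 0.01,"dy": 0.05,"dz": -0.02,"rx": -0.02,"ry": 0.01,"rz": 0}
  ]
}}

```text
t: 11.65
tcp_pos: [0.5544, -0.1955, 0.0991]
tool_rot: [0.992, -0.128, 0.002, -0.001]
force: [-2.3, -0.4, 4.1]
finger_gap: 0.239
gripper_force: 70.7
```

```bash
python3 - <<'E'
from h import *
from plan import *
d=np.radians;s=sensors.sense();Rm=R.from_quat(s['tool_rot']).as_matrix();print(s['tcp_pos'].round(4),s['force'],Rm[:,2].round(3),np.degrees(np.arctan2(Rm[1,0],Rm[0,0])))
im=cams.snapshot('top');cv2.imwrite('pics/t2.png',cv2.resize(im[140:260,360:480],(600,600),interpolation=2)[:,:,::-1])
rows,c=swing(np.array([.5546,-.1954]),d(-15),d(10),1,d(13),.099,5,10,5);print(c);show(rows)
E
```

```text
[ 0.5544 -0.1955  0.0991] [-2.26371818 -0.39253619  4.10802625] [ 0.003  0.001 -1.   ] -14.706469819566957
[ 0.57579089 -0.19632521]
1 0.02 0.08 0.04 -0.04 0.01 0.0
2 0.06 0.23 0.1 -0.1 0.03 0.0
3 0.08 0.28 0.11 -0.13 0.03 0.0
4 0.06 0.23 0.07 -0.11 0.03 0.0
5 0.02 0.09 0.02 -0.04 0.01 0.0
6 0.01 -0.0 -0.0 0.0 0.0 0.02
7 0.03 -0.01 -0.0 0.0 0.0 0.06
8 0.05 -0.01 -0.0 0.0 0.0 0.09
9 0.06 -0.01 -0.0 0.0 0.0 0.12
10 0.07 -0.0 -0.0 0.0 0.0 0.13
11 0.07 -0.01 -0.0 0.0 0.0 0.13
12 0.06 0.01 -0.0 0.0 0.0 0.11
13 0.05 0.0 -0.0 0.0 0.0 0.09
14 0.03 0.01 -0.0 0.0 0.0 0.06
15 0.01 -0.0 -0.0 0.0 0.0 0.02
16 0.02 -0.09 -0.02 0.04 0.01 0.0
17 0.04 -0.24 -0.07 0.11 0.02 0.0
18 0.05 -0.29 -0.11 0.13 0.02 0.0
19 0.04 -0.22 -0.1 0.11 0.02 0.0
20 0.02 -0.09 -0.04 0.04 0.01 0.0
```

View pics/t2.png

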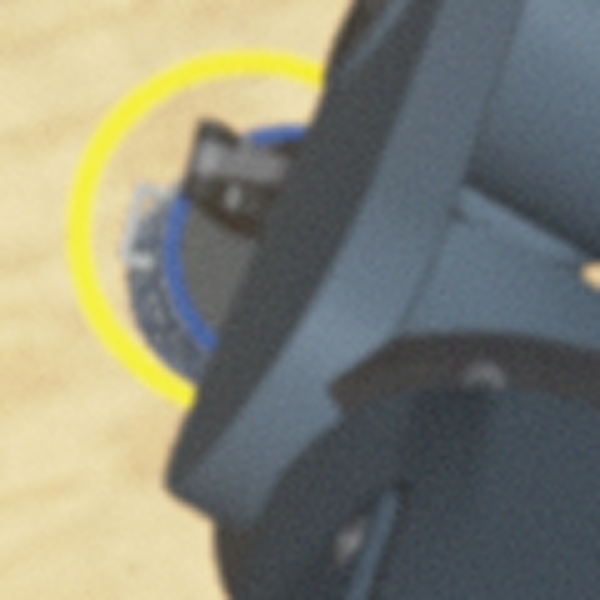

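The top crop shows the drum upright, about 20 mm short of the ring's centre, with its left-rear edge near the ring's inner line at (190,385). One more swing on the left rim should centre it.

Call:
{"op": "move_arm", "data": {
  "targets": [
    {"dx": 0.02,"dy": 0.08,"dz": 0.04,"rx": -0.04,"ry": 0.01,"rz": 0},
    {"dx": 0.06,"dy": 0.23,"dz": 0.1,"rx": -0.1,"ry": 0.03,"rz": 0},
    {"dx": 0.08,"dy": 0.28,"dz": 0.11,"rx": -0.13,"ry": 0.03,"rz": 0},
    {"dx": 0.06,"dy": 0.23,"dz": 0.07,"rx": -0.11,"ry": 0.03,"rz": 0},
    {"dx": 0.02,"dy": 0.09,"dz": 0.02,"rx": -0.04,"ry": 0.01,"rz": 0},
    {"dx": 0.01,"dy": 0,"dz": 0,"rx": 0,"ry": 0,"rz": 0.02},
    {"dx": 0.03,"dy": -0.01,"dz": 0,"rx": 0,"ry": 0,"rz": 0.06},
    {"dx": 0.05,"dy": -0.01,"dz": 0,"rx": 0,"ry": 0,"rz": 0.09},
    {"dx": 0.06,"dy": -0.01,"dz": 0,"rx": 0,"ry": 0,"rz": 0.12},
    {"dx": 0.07,"dy": 0,"dz": 0,"rx": 0,"ry": 0,"rz": 0.13}
  ]
}}

```text
t: 12.95
tcp_pos: [0.566, -0.1743, 0.1071]
tool_rot: [0.994, -0.019, 0.0, 0.111]
force: [-0.1, -1.3, -2.2]
finger_gap: 0.24
gripper_force: 69.8
```

Call:
{"op": "move_arm", "data": {
  "targets": [
    {"dx": 0.07,"dy": -0.01,"dz": 0,"rx": 0,"ry": 0,"rz": 0.13},
    {"dx": 0.06,"dy": 0.01,"dz": 0,"rx": 0,"ry": 0,"rz": 0.11},
    {"dx": 0.05,"dy": 0,"dz": 0,"rx": 0,"ry": 0,"rz": 0.09},
    {"dx": 0.03,"dy": 0.01,"dz": 0,"rx": 0,"ry": 0,"rz": 0.06},
    {"dx": 0.01,"dy": 0,"dz": 0,"rx": 0,"ry": 0,"rz": 0.02},
    {"dx": 0.02,"dy": -0.09,"dz": -0.02,"rx": 0.04,"ry": 0.01,"rz": 0},
    {"dx": 0.04,"dy": -0.24,"dz": -0.07,"rx": 0.11,"ry": 0.02,"rz": 0},
    {"dx": 0.05,"dy": -0.29,"dz": -0.11,"rx": 0.13,"ry": 0.02,"rz": 0},
    {"dx": 0.04,"dy": -0.22,"dz": -0.1,"rx": 0.11,"ry": 0.02,"rz": 0},
    {"dx": 0.02,"dy": -0.09,"dz": -0.04,"rx": 0.04,"ry": 0.01,"rz": 0}
  ]
}}

```text
t: 14.2
tcp_pos: [0.5755, -0.1964, 0.0998]
tool_rot: [0.996, 0.087, 0.001, -0.005]
force: [-1.4, 6.4, 11.3]
finger_gap: 0.229
gripper_force: 71.5
```

```bash
python3 - <<'E'
from h import *
im=cams.snapshot('side');t=cams.snapshot('top')
a=cv2.resize(im[80:220,270:450],(540,420),interpolation=2)
cv2.imwrite('pics/s3.png',a[:,:,::-1]);s=sensors.sense();print(s['force'],s['tcp_pos'],s['tool_rot'])
E
```

```text
[-1.77974355  3.97745713  3.18016304] [ 0.57547869 -0.19654581  0.09992095] [ 9.96212452e-01  8.68367489e-02  6.19566046e-04 -4.44354073e-03]
```

View pics/s3.png

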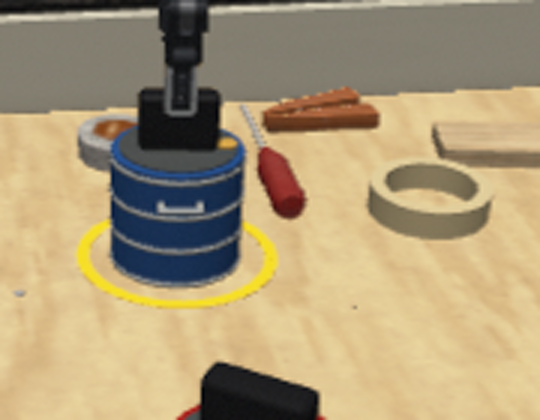

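The drum stands upright well inside the ring. I'll release it and retreat.

Call:
{"op": "move_arm", "data": {
  "targets": [
    {"dx": 0,"dy": 0,"dz": 0,"rx": 0,"ry": 0,"rz": 0},
    {"dx": 0,"dy": 0,"dz": 0,"rx": 0,"ry": 0,"rz": 0},
    {"dx": 0,"dy": 0,"dz": 0,"rx": 0,"ry": 0,"rz": 0},
    {"dx": 0,"dy": 0,"dz": 0,"rx": 0,"ry": 0,"rz": 0},
    {"dx": 0,"dy": 0,"dz": 0,"rx": 0,"ry": 0,"rz": 0},
    {"dx": 0,"dy": 0,"dz": 0,"rx": 0,"ry": 0,"rz": 0},
    {"dx": 0,"dy": 0,"dz": 0,"rx": 0,"ry": 0,"rz": 0},
    {"dx": 0,"dy": 0,"dz": 0,"rx": 0,"ry": 0,"rz": 0},
    {"dx": 0,"dy": 0,"dz": 0.2,"rx": 0,"ry": 0,"rz": 0},
    {"dx": 0,"dy": 0,"dz": 0.4,"rx": 0,"ry": 0,"rz": 0}
  ],
  "claw": 100
}}

```text
t: 15.55
tcp_pos: [0.5754, -0.197, 0.1141]
tool_rot: [0.996, 0.088, 0.0, -0.003]
force: [0.7, -0.3, -0.1]
finger_gap: 1.003
gripper_force: 0.0
```

Call:
{"op": "move_arm", "data": {
  "targets": [
    {"dx": 0,"dy": 0,"dz": 0.8,"rx": 0,"ry": 0,"rz": 0},
    {"dx": 0,"dy": 0,"dz": 0.8,"rx": 0,"ry": 0,"rz": 0},
    {"dx": 0,"dy": 0,"dz": 0.8,"rx": 0,"ry": 0,"rz": 0},
    {"dx": 0,"dy": 0,"dz": 0.8,"rx": 0,"ry": 0,"rz": 0},
    {"dx": 0,"dy": 0,"dz": 0.8,"rx": 0,"ry": 0,"rz": 0},
    {"dx": -0.7,"dy": -0.6,"dz": 0.2,"rx": 0,"ry": 0,"rz": 0},
    {"dx": -0.7,"dy": -0.6,"dz": 0,"rx": 0,"ry": 0,"rz": 0},
    {"dx": -0.7,"dy": -0.6,"dz": 0,"rx": 0,"ry": 0,"rz": 0},
    {"dx": -0.7,"dy": -0.6,"dz": 0,"rx": 0,"ry": 0,"rz": 0},
    {"dx": -0.7,"dy": -0.6,"dz": 0,"rx": 0,"ry": 0,"rz": 0}
  ]
}}

```text
t: 16.8
tcp_pos: [0.486, -0.2729, 0.2186]
tool_rot: [0.996, 0.087, 0.0, -0.003]
force: [0.2, 0.1, 1.4]
finger_gap: 1.0
gripper_force: 0.0
```

Call:
{"op": "move_arm", "data": {
  "targets": [
    {"dx": -0.7,"dy": -0.7,"dz": 0,"rx": 0,"ry": 0,"rz": 0},
    {"dx": -0.7,"dy": -0.7,"dz": 0,"rx": 0,"ry": 0,"rz": 0},
    {"dx": -0.7,"dy": -0.7,"dz": 0,"rx": 0,"ry": 0,"rz": 0},
    {"dx": -0.7,"dy": -0.7,"dz": 0,"rx": 0,"ry": 0,"rz": 0},
    {"dx": -0.7,"dy": -0.7,"dz": 0,"rx": 0,"ry": 0,"rz": 0},
    {"dx": -0.6,"dy": -0.7,"dz": 0,"rx": 0,"ry": 0,"rz": 0},
    {"dx": 0,"dy": 0,"dz": 0,"rx": 0,"ry": 0,"rz": 0},
    {"dx": 0,"dy": 0,"dz": 0,"rx": 0,"ry": 0,"rz": 0},
    {"dx": 0,"dy": 0,"dz": 0,"rx": 0,"ry": 0,"rz": 0},
    {"dx": 0,"dy": 0,"dz": 0,"rx": 0,"ry": 0,"rz": 0}
  ]
}}

```text
t: 18.05
tcp_pos: [0.3861, -0.3765, 0.2189]
tool_rot: [0.996, 0.088, 0.001, -0.003]
force: [0.3, -0.4, 0.1]
finger_gap: 1.0
gripper_force: 0.0
```

```bash
python3 - <<'E'
from h import *
im=cams.snapshot('top');cv2.imwrite('pics/t4.png',im[:,:,::-1])
E
```

```text
(no output)
```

View pics/t4.png

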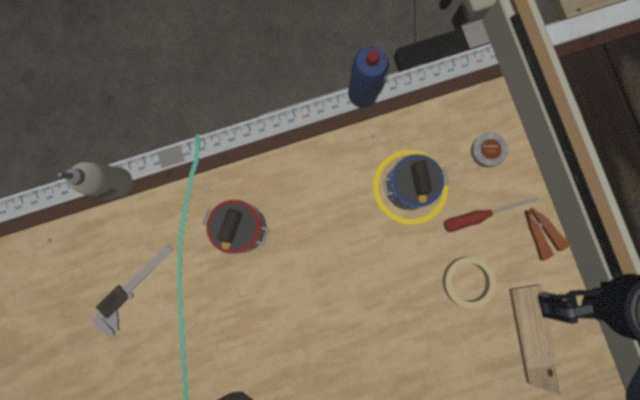

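The top view shows the blue drum upright in the ring (top disc about (418,181), offset by parallax) and the red drum unmoved at (236,226). I'll check the centre once and hand in.

```bash
python3 - <<'E'
from h import *
im=cv2.imread('pics/t4.png');hsv=cv2.cvtColor(im,cv2.COLOR_BGR2HSV)
m=cv2.inRange(hsv,(24,150,120),(34,255,255));m[:,:340]=0;m[:,460:]=0;m[:140]=0;m[235:]=0
w=np.array([ray('top',q,0)[:2] for q in np.argwhere(m)[:,::-1]]);s=np.linalg.lstsq(np.c_[2*w,np.ones(len(w))],(w**2).sum(1),rcond=None)[0]
print('ring',s[:2],'expected disc px',proj('top',[.5756,-.1963,.092]))
d=np.hypot(*(s[:2]-[.5756,-.1963]));print(d)
if d<.009: print(order.sign_off())
E
```

```text
ring [ 0.57456323 -0.19877704] expected disc px [418.98114544 179.37049308]
0.00268525826196544
the job is handed in; nothing more can be done
None
```

The blue drum was walked on its rim (left, right, then left again to centre it), now stands upright about 3 mm from the ring's centre with the red drum untouched, and the job was handed in at about 18 s.

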